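Set out a pressed-tea lot and offer the sample dish to the taster

TASK

Set out this lot for the taster, who stands across the counter. Take the rectangular pressed-tea brick out of the dowel rack and lean it back squarely against the middle of the taster's side of the flat metal tin, standing on its short end about 20 degrees from upright, and let it go there; then pick up the two-eared dish by one ear with the tea ball loose in it, lift it, turn it a quarter turn so that its free ear points straight across the counter to the taster, and finish still holding it level and still, about 10 cm above the middle of the bamboo place mat. Keep the dish level and the ball in the middle of it all the way, do not shove the tin about, and leave the other things on the counter where they are.

Things in the scene. Friction and masses are not known exactly. Their poses are not given: they have to be found in the camera images.
- brick: dark brown rectangular pressed-tea brick, 0.24 kg, 20 mm thick (its x), 85 mm wide (its y), 120 mm tall (its z); origin at the centre of its lower short end. It stands upright in one of the rack's three slots, the only rectangular slab there, underside 19 mm up; lifts straight out (grip 40 N). It leans stably at 10 to 35 degrees from upright; at less it tips back upright.
- rack: light wooden dowel rack fixed to the counter, 100 mm (its x) by 214 mm (its y), origin under its middle, its z up; three slots at y = -60, 0 and +60 mm, each between upright dowels that end 64 mm above the counter. The slabs in it stand across its y, 60 mm apart centre to centre: thickness along the rack's y, width along its x.
- tin: flat rectangular metal tea tin, loose, 0.45 kg, 64 mm deep (its x), 110 mm wide (its y), 55 mm high (its z, up); origin at the centre of its underside. Its +x face is the taster's side, away from the robot.
- dish: white porcelain round dish, loose, 0.16 kg, 110 mm across, 26 mm high, shallow curved floor, 7 mm rim. Two flat ears on its +x and -x, each 26 mm wide (along its y), from 15 to 24 mm above its underside, reaching from 55 to 86 mm from the centre. Origin under its centre, z up. At the start the ears lie along world y within 25 degrees. Grip an ear across its width with 40 N or more.
- dish_ear_a (a point): middle of the ear on the dish's +x side, 70 mm from the centre and 19.5 mm above the underside
- dish_ear_b (a point): middle of the ear on the dish's -x side, 70 mm from the centre and 19.5 mm above the underside
- dish_well (a point): lowest point of the dish's floor, in its centre, 6 mm above its underside
- ball_center (a point): centre of the dark brown pressed-tea ball, 28 mm across, 12 g, lying loose in the middle of the dish; it rolls off-centre when the dish is tilted much or moved abruptly (0.1 m/s with smooth starts and stops is safe)
- mat: flat bamboo place mat fixed to the counter at the taster's side, 140 mm (its x) by 180 mm (its y), 4 mm thick, origin under its middle; its x axis points straight across the counter to the taster (world +x)
- cake0: round pressed-tea cake, 95 mm across and 20 mm thick, standing on edge in the rack; leave it
- cake1: a second round pressed-tea cake like cake0, also in the rack; leave it
- mug0: white lidded tasting pot with a side handle, 72 mm across (56 mm from its axis to the handle's back), 91 mm high, origin under its middle; leave it
- mug1: a second lidded tasting pot like mug0; leave it
- bowl0: white tasting bowl, 94 mm across, 52 mm high, origin under its middle; leave it
- bowl1: a second tasting bowl like bowl0; leave it
- spoon: steel tasting spoon, 150 mm long, lying on the counter; leave it
- timer: white brewing timer, 50 by 62 mm, 22 mm high; leave it
Not all that is in view belongs to the job. Leave any red look-alike of the tin alone. What is shaped like the brick but yellow is not meant.

How it is judged:
By the outcome, as a careful person would: the job done as asked, in the order asked, and still so for the second after the job is handed in, while the arm keeps its last pose, push and grip.
It also fails if it takes over 64 s, if anything falls off the work surface, if the arm or the gripper's body presses on something with over 40 N, if the wrist force passes 120 N, or if a joint passes its speed limit or range.

ROBOT

A 6-joint arm with a two-finger parallel gripper is mounted at the origin on the work surface. World frame = base frame: x ahead of the robot, y to its left, z up, the work surface at z = 0. Lengths are in m, angles in rad, forces in N, time in s.
With the tool pointing down it reaches from about 0.375 to 0.975 m from the base axis. Payload 3.8 kg.
Tool frame: the origin (TCP) lies midway between the tips of the shut fingers; the grasp point (between the pads) lies 19 mm behind it; z points along the fingers, y is the line along which they close (so a half turn about z gives the same grasp; the last joint's range is limited). The gripper opens to 85 mm and grips with 20 to 120 N. Pads are 22 mm wide; open, the fingers measure 114 mm over their backs; the gripper's body (76 mm by 85 mm) begins 54 mm behind the grasp point. The pads swing forward as they close: fully open they stand 13 mm farther back than shut.
Start: joints at [1.243, 0.264, 1.604, -0, 1.274, -0.037], TCP at [0.194, 0.647, 0.231] pointing down, gripper open.
Joint ranges: [-2.63, 2.63], [-0.94, 2.18], [0.31, 2.57], [-1.31, 4.45], [0, 2.66], [-2.55, 2.55]. Speed limits (rad/s): [2.57, 2.57, 3.14, 3.14, 3.14, 3.14].

INTERFACE

Orientations are given as a rotation vector (axis times angle).
In Python, from workcell import bot, read_camera, camera_info, ticket gives the robot as it stands.
- The arm moves only by the tool servo_tool, never from a script. Its argument "targets" is a list of rows, each an object of numbers: "hand": the closure, from -1 (fully open) to 1 (shut); "x", "y", "z": the shift along the tool's x, y, z as a fraction of full scale; "roll": the turn about the tool's z as a fraction of full scale. In form: [{"hand": .., "x": .., "y": .., "z": .., "roll": ..}, ...]. A call has 1 to 10 rows; each row is the pose to reach, as a shift and turn from the pose commanded when the call began, along the tool's axes at that moment, turning the shorter way round; what a row does not reach only later rows make up. Full scale, the value 1, is 50 cm for a shift and 180 degrees for a turn. A row lasts 1/12 s, in which the tool goes at most 41.7 mm and 7.16 degrees, less where a joint would pass 70% of its speed; a pose out of reach is approached as far as the arm can. A call with a number of a shift or a turn outside -1 to 1 is refused whole. A call with a gripper value outside its range is refused whole. The fingers move at their own pace and stop on an object; "grip_force" is the grip in N (left out, the last holds). Time passes only in rows, so rows that repeat a pose let the fingers close. It gives the time, the measured TCP pose, the force, the opening and the grip force at its end, in the units of the state.
- bot.read_state(): the state, without advancing time (a new reading comes with each control period).
- read_camera(name): name is "side" or "top" or "wrist"; returns the picture (420x560x3 uint8, red, green, blue); there is no depth.
- camera_info(name): a dict with "fx", "fy", "cx", "cy" (pixels), "eye" and "orientation" of the camera in the world; the wrist camera has in their place "T_tool_cam" (4x4, takes a point from camera to tool coordinates, whose origin is the TCP and whose axes are the flange's). Camera axes: x right, y down, z forward; pixel columns grow to the right and rows downward; lengths in m; the calibration is good to about 2 mm. A picture is of the moment at which its call begins: read the wrist's pose just before it. camera_info takes no time and is no camera call.
- ticket.finish_job(): hands the job in; it is judged then, once.
The state is a dict: "time": time; "q": joint angles; "joint_vel": joint speeds; "joint_torque": joint torques, N m; "tool_pos": TCP position; "tcp_rot": TCP orientation; "wrist_force": force on the tool from outside, world axes, zero at the start; "torque": the same for the moment, N m; "width": opening from 0.0 (shut) to 1.0 (fully open); "grip_force": force on a finger pad.
Only numpy, scipy, OpenCV 4.12 (cv2) and the standard library are available. Lean on these libraries where they do the work, as an engineer would, in place of code of your own. Each camera call takes 0.05 s, during which the arm holds its last target. There are 200 camera calls.

## Working session

There is one attempt and no reset: what is moved stays moved. The work goes in short steps, Python scripts to look and compute and a tool call to move; the robot and the scene stay as the last step left them, time stands still between calls to the robot, and variables do not carry over. Pictures are saved under pics/ and viewed, at most 10 in all, crops included, and the job is handed in when it is done.

Besides the shell and the picture viewer there is one more tool, called after ">>>" as a command line: name --argument value ..., lists and objects as JSON in quotes. servo_tool: Moves the arm, as the interface text tells. Its arguments: {"type":"object","properties":{"targets":{"type":"array"},"grip_force":{"type":"number"}},"required":["targets"]}

```bash
mkdir -p pics; ls
python3 - <<'E'
from workcell import bot, read_camera, camera_info
import cv2
print(bot.read_state())
for n in ("top","side"):
    im=read_camera(n); cv2.imwrite(f"pics/{n}0.png",im[:,:,::-1]); print(n,camera_info(n))
print(camera_info("wrist"))
E
```

```text
pics
{'time': 0.0, 'q': array([ 1.24310921e+00,  2.64752380e-01,  1.60538718e+00,  2.33126414e-05,
        1.27367653e+00, -3.68991377e-02]), 'joint_vel': array([-4.99552527e-04, -1.13582339e-04,  3.17878001e-04, -3.93446273e-05,
       -1.36355419e-04,  1.09296610e-03]), 'joint_torque': array([ 2.09431499e-03, -5.15112233e+01, -3.67317581e+01,  9.82926440e-05,
        1.29420016e-02,  1.05218166e-05]), 'tool_pos': array([0.19328628, 0.64597327, 0.22995542]), 'tcp_rot': array([-0.45510988, -3.10802148,  0.00342789]), 'wrist_force': array([ 0.10896489, -0.52562124, -0.21544917]), 'torque': array([0.03640067, 0.03296611, 0.00268527]), 'grip_force': 0.0, 'width': 1.0023833876300106}
top {'fx': 387.40321271600396, 'fy': 387.40321271600396, 'cx': 282.397536238675, 'cy': 215.7696998314898, 'eye': array([0.29455998, 0.02867664, 1.16259842]), 'orientation': array([-2.16577803,  2.1055153 , -0.19069264])}
side {'fx': 458.3465180540249, 'fy': 458.3465180540249, 'cx': 282.8797875049941, 'cy': 209.81019751743924, 'eye': array([ 0.00283713, -1.08199304,  0.90621903]), 'orientation': array([-2.14430186,  0.43627317, -0.22685591])}
{'fx': 340.6555529603784, 'fy': 340.6555529603784, 'cx': 279.89136152324244, 'cy': 208.6715168764488, 'T_tool_cam': array([[ 1.54121256e-03, -9.50903829e-01, -3.09482684e-01,
         7.96207079e-02],
       [ 9.99998504e-01,  1.22250933e-03,  1.22372419e-03,
        -9.93561675e-05],
       [-7.85298549e-04, -3.09484107e-01,  9.50904291e-01,
        -1.44240739e-01],
       [ 0.00000000e+00,  0.00000000e+00,  0.00000000e+00,
         1.00000000e+00]])}
```

View pics/top0.png

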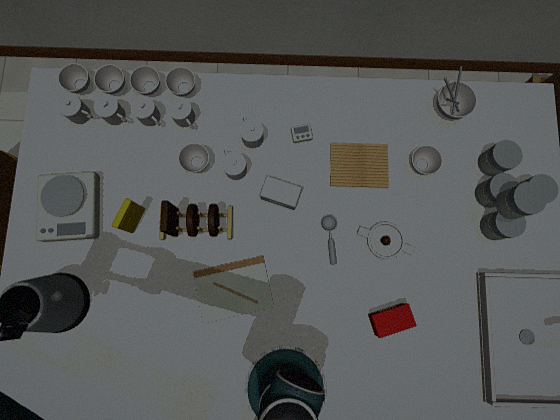

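View pics/side0.png

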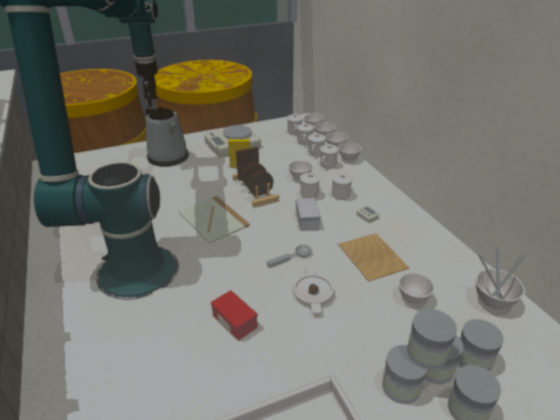

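Top view: candidates for the brick are the dark rectangular slab at the left end of the rack (166,218), which I choose. The round cakes (187,218) and (213,218) and the yellow block (128,215) are look-alikes. For the tin I choose the grey one (281,192), not the red one (392,320). The dish is at (385,240) and the mat at (360,165).

```bash
cat > h.py <<'E'
import numpy as np, cv2
from scipy.spatial.transform import Rotation as R
from workcell import bot, read_camera, camera_info
def cam(n, st=None):
    c=camera_info(n)
    if n=="wrist":
        T=c["T_tool_cam"]; Rt=R.from_rotvec(st["tcp_rot"]).as_matrix()
        return c, st["tool_pos"]+Rt@T[:3,3], Rt@T[:3,:3]
    return c, np.array(c["eye"]), R.from_rotvec(c["orientation"]).as_matrix()
def ray(C,u):
    c,e,M=C; u=np.atleast_2d(np.asarray(u,float))
    d=np.c_[(u[:,0]-c["cx"])/c["fx"],(u[:,1]-c["cy"])/c["fy"],np.ones(len(u))]@M.T
    return e,d/np.linalg.norm(d,axis=1)[:,None]
def plane(C,u,z):
    e,d=ray(C,u); return e+d*((z-e[2])/d[:,2])[:,None]
def proj(C,p):
    c,e,M=C; q=(np.atleast_2d(p)-e)@M; return np.c_[c["fx"]*q[:,0]/q[:,2]+c["cx"],c["fy"]*q[:,1]/q[:,2]+c["cy"]]
def tri(C1,u1,C2,u2):
    e1,d1=ray(C1,u1);e2,d2=ray(C2,u2);d1=d1[0];d2=d2[0]
    s=np.linalg.lstsq(np.c_[d1,-d2],e2-e1,rcond=None)[0]
    a=e1+s[0]*d1;b=e2+s[1]*d2; return (a+b)/2,np.linalg.norm(a-b)
E
python3 - <<'E'
from h import *
T=cv2.imread("pics/top0.png");S=cv2.imread("pics/side0.png")
ct=cam("top");cs=cam("side")
for n,u in dict(brick=(166,218),tin=(281,192),dish=(385,240),mat=(360,165),yel=(128,215)).items():print(n,plane(ct,u,0)[0].round(3))
f=lambda im,x0,y0,w,h,k:cv2.resize(np.clip(im[y0:y0+h,x0:x0+w]*1.6,0,255).astype('uint8'),None,fx=k,fy=k,interpolation=cv2.INTER_CUBIC)
a=f(T,100,165,210,80,3.8); b=f(S,210,125,130,115,3.0);c=f(T,350,205,80,65,4.5)
M=np.zeros((600,800,3),np.uint8);M[:304,:798]=a[:304,:798]
hb=min(296,b.shape[0]);M[304:304+hb,:390]=b[:hb,:390];M[304:304+292,400:760]=c[:292,:360]
cv2.imwrite("pics/m1.png",M)
E
```

```text
brick [0.478 0.375 0.   ]
tin [0.569 0.029 0.   ]
dish [ 0.43  -0.289  0.   ]
mat [ 0.663 -0.215  0.   ]
yel [0.484 0.491 0.   ]
```

View pics/m1.png

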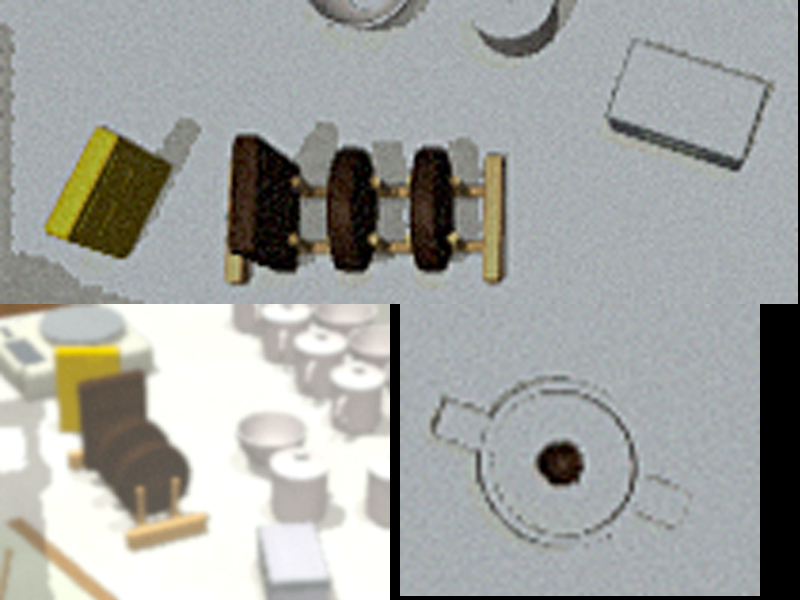

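The crop confirms it: the leftmost slab, at top px ~(169,218), is rectangular, while its neighbours are round. The yellow block stands apart, the grey tin is at (281,192), and the dish with its ball is at (385,240). Next I estimate roughly, then look closer with the wrist camera.

```bash
cat >> h.py <<'E'
def tool(st):
    Rt=R.from_rotvec(st["tcp_rot"]).as_matrix(); y=Rt[:,1]; return Rt,np.degrees(np.arctan2(y[1],y[0]))
def go(st,p,yaw=None):
    "shift fractions and roll fraction; yaw=heading of tool y in the world, deg (mod 180)"
    Rt,y0=tool(st); f=Rt.T@(np.array(p)-st["tool_pos"])/.5
    r=0 if yaw is None else -((yaw-y0+90)%180-90)/180
    return f.round(4),round(r,4)
E
python3 - <<'E'
from h import *
ct=cam("top");cs=cam("side"); st=bot.read_state()
print(tool(st))
for a,b in [((161.1,200.8),(257.7,147.3)),((160.5,231.6),(236.7,150.3))]:print("brick top",tri(ct,a,cs,b))
cr=lambda u:(np.array(u)/3.8+[100,165])
print("brick",plane(ct,cr([(232,136),(256,136),(230,253),(250,258)]),.139).round(4))
t=plane(ct,cr([(633,40),(772,83),(738,163),(610,122)]),.055);print("tin",t.round(4),t.mean(0))
rb=plane(ct,cr([(487,155),(505,155),(502,281),(485,281),(228,282),(245,282)]),.015);print("rack",rb.round(3))
d=lambda u:(np.array(u)/4.5+[350,205]-[400/4.5,304/4.5])
print("dish",plane(ct,d([(557,463),(433,433),(443,398),(690,490),(677,528)]),.022).round(4))
print("yel",plane(ct,cr([(102,127),(45,230)]),.12).round(3))
print(go(st,(.48,.33,.31),90))
E
```

```text
(array([[-9.58013150e-01,  2.86723416e-01, -6.97598928e-04],
       [ 2.86724248e-01,  9.58011104e-01, -1.98247463e-03],
       [ 9.98856190e-05, -2.09925530e-03, -9.99997792e-01]]), np.float64(73.33806917067767))
brick top (array([0.506914  , 0.35292002, 0.12929767]), np.float64(0.005631607445091933))
brick top (array([0.42253496, 0.3447724 , 0.13809402]), np.float64(0.007464079102852572))
brick [[0.5022 0.3507 0.139 ]
 [0.5027 0.3338 0.139 ]
 [0.4189 0.3454 0.139 ]
 [0.4158 0.3312 0.139 ]]
tin [[ 0.6045  0.0728  0.055 ]
 [ 0.5734 -0.0359  0.055 ]
 [ 0.5096 -0.011   0.055 ]
 [ 0.5388  0.0882  0.055 ]] [0.5565482  0.02852838 0.055     ]
rack [[0.518 0.187 0.015]
 [0.518 0.173 0.015]
 [0.418 0.17  0.015]
 [0.418 0.183 0.015]
 [0.411 0.383 0.015]
 [0.412 0.37  0.015]]
dish [[ 0.426  -0.283   0.022 ]
 [ 0.4435 -0.2013  0.022 ]
 [ 0.4671 -0.2081  0.022 ]
 [ 0.4107 -0.3703  0.022 ]
 [ 0.3855 -0.361   0.022 ]]
yel [[0.51  0.451 0.12 ]
 [0.434 0.484 0.12 ]]
(array([-0.7305, -0.4414, -0.1591]), np.float64(-0.0926))
```

>>> servo_tool --targets '[{"hand": -1,"x": 0,"y": 0,"z": -0.08,"roll": 0},{"hand": -1,"x": 0,"y": 0,"z": -0.159,"roll": 0},{"hand": -0.2,"x": -0.73,"y": -0.44,"z": -0.159,"roll": -0.0926},{"hand": -0.2,"x": -0.73,"y": -0.44,"z": -0.159,"roll": -0.0926},{"hand": -0.2,"x": -0.73,"y": -0.44,"z": -0.159,"roll": -0.0926},{"hand": -0.2,"x": -0.73,"y": -0.44,"z": -0.159,"roll": -0.0926},{"hand": -0.2,"x": -0.73,"y": -0.44,"z": -0.159,"roll": -0.0926},{"hand": -0.2,"x": -0.73,"y": -0.44,"z": -0.159,"roll": -0.0926},{"hand": -0.2,"x": -0.73,"y": -0.44,"z": -0.159,"roll": -0.0926},{"hand": -0.2,"x": -0.73,"y": -0.44,"z": -0.159,"roll": -0.0926}]'

```text
time: 0.93
tool_pos: [0.4183, 0.3982, 0.3103]
tcp_rot: [0.001, -3.141, 0.001]
wrist_force: [0.0, 0.6, 0.6]
width: 0.598
grip_force: 0.0
```

>>> servo_tool --targets '[{"hand": -0.2,"x": -0.07,"y": 0.0,"z": 0,"roll": 0},{"hand": -0.2,"x": 0,"y": 0,"z": 0,"roll": 0},{"hand": -0.2,"x": 0,"y": 0,"z": 0,"roll": 0}]'

```text
time: 1.18
tool_pos: [0.4155, 0.3981, 0.3061]
tcp_rot: [-0.005, -3.132, 0.009]
wrist_force: [0.3, 0.3, -0.7]
width: 0.602
grip_force: 0.0
```

Run:
```python
from h import *
st=bot.read_state(); im=read_camera("wrist")[:,:,::-1]; cv2.imwrite("pics/w1.png",im); np.save("w1.npy",np.r_[st["tool_pos"],st["tcp_rot"]])
```

```text
(no output)
```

View pics/w1.png

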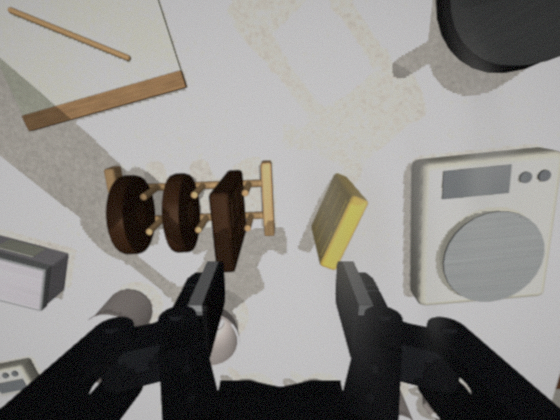

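The wrist view shows the rack at (190,210), the brick at (228,220), the round cakes at (130,213) and (181,212), and the yellow block at (340,220). I enlarge the brick to read its top-face corners.

Run:
```python
from h import *
W=cv2.imread("pics/w1.png");T=cv2.imread("pics/top0.png")
g=lambda im,x0,y0,w,h,k:cv2.resize(np.clip(im[y0:y0+h,x0:x0+w]*2.5,0,255).astype('uint8'),None,fx=k,fy=k,interpolation=cv2.INTER_CUBIC)
a=g(W,195,160,80,120,5);b=g(T,150,190,40,60,9)[:, :360]
M=np.zeros((600,770,3),np.uint8);M[:,:400]=a;M[:540,405:765]=b
cv2.imwrite("pics/m2.png",M)
```

```text
(no output)
```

View pics/m2.png

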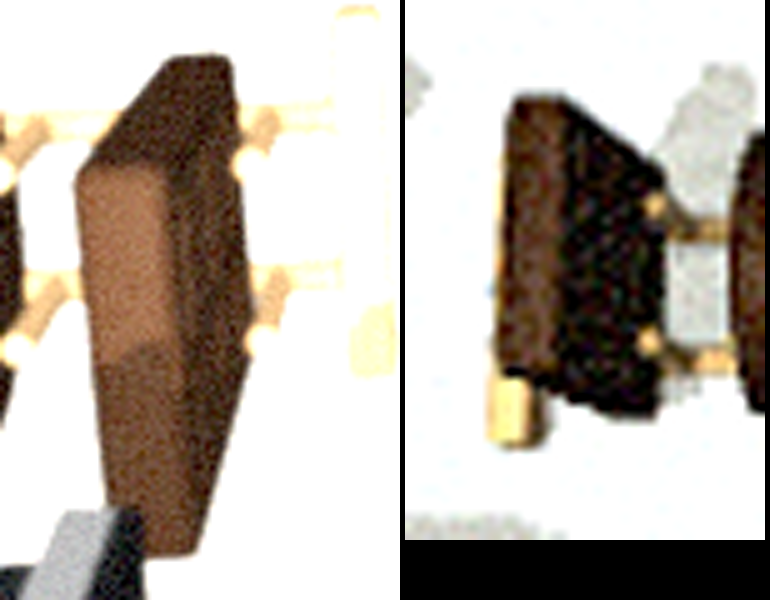

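Run:
```python
from h import *
s=np.load("w1.npy");cw=cam("wrist",dict(tool_pos=s[:3],tcp_rot=s[3:]));ct=cam("top")
w=lambda u:np.array(u)/5+[195,160]-.4
t=lambda u:(np.array(u)-[405,0])/9+[150,190]-.44
for n,a,b in [("near+y",(163,165),(497,375)),("far+y",(195,553),(512,97)),("near-y",(80,173),(552,380))]:
    print(n,tri(cw,w(a),ct,t(b)))
print("wrist@.139",plane(cw,w([(163,165),(195,553),(80,173),(118,553)]),.139).round(4))
print("top@.139",plane(ct,t([(497,375),(512,97),(552,380),(562,97)]),.139).round(4))
```

```text
near+y (array([0.4197867 , 0.34753322, 0.13865265]), np.float64(2.847349266132177e-05))
far+y (array([0.50344272, 0.35011004, 0.13639057]), np.float64(0.001380314150708778))
near-y (array([0.41993246, 0.33150136, 0.13921285]), np.float64(0.002525895629240178))
wrist@.139 [[0.4197 0.3476 0.139 ]
 [0.5014 0.3502 0.139 ]
 [0.4212 0.3317 0.139 ]
 [0.5014 0.3345 0.139 ]]
top@.139 [[0.4198 0.3474 0.139 ]
 [0.5035 0.3497 0.139 ]
 [0.4187 0.3311 0.139 ]
 [0.5039 0.3348 0.139 ]]
```

Run:
```python
from h import *
st=bot.read_state();print(st["tool_pos"],tool(st));print(go(st,(.461,.3405,.20),92),go(st,(.461,.3405,.093),92))
```

```text
[0.41661424 0.39886089 0.30786186] (array([[-0.99998716,  0.00106841, -0.00495355],
       [ 0.00108535,  0.99999357, -0.00341724],
       [ 0.00494986, -0.00342257, -0.99998189]]), np.float64(89.93878398532915))
(array([-0.09  , -0.1159,  0.2157]), np.float64(-0.0115)) (array([-0.091 , -0.1152,  0.4297]), np.float64(-0.0115))
```

>>> servo_tool --targets '[{"hand": -0.2,"x": -0.045,"y": -0.058,"z": 0.05,"roll": -0.0115},{"hand": -0.2,"x": -0.09,"y": -0.116,"z": 0.12,"roll": -0.0115},{"hand": -0.2,"x": -0.09,"y": -0.116,"z": 0.19,"roll": -0.0115},{"hand": -0.2,"x": -0.09,"y": -0.116,"z": 0.22,"roll": -0.0115},{"hand": -0.2,"x": -0.09,"y": -0.116,"z": 0.22,"roll": -0.0115},{"hand": -0.2,"x": -0.09,"y": -0.116,"z": 0.22,"roll": -0.0115}]'

```text
time: 1.73
tool_pos: [0.462, 0.3417, 0.2001]
tcp_rot: [0.057, -3.139, 0.002]
wrist_force: [-0.6, -0.4, 0.1]
width: 0.597
grip_force: 0.0
```

Run:
```python
from h import *
st=bot.read_state();print(st["tool_pos"],tool(st)[1]);print(go(st,(.461,.3405,.093),92))
```

```text
[0.46200544 0.34173819 0.2001072 ] 92.08203904542398
(array([ 0.0017, -0.0022,  0.2142]), np.float64(0.0005))
```

>>> servo_tool --targets '[{"hand": -0.2,"x": 0.001,"y": -0.002,"z": 0.07,"roll": 0},{"hand": -0.2,"x": 0.001,"y": -0.002,"z": 0.13,"roll": 0},{"hand": -0.2,"x": 0.001,"y": -0.002,"z": 0.18,"roll": 0},{"hand": -0.2,"x": 0.001,"y": -0.002,"z": 0.214,"roll": 0},{"hand": -0.2,"x": 0.001,"y": -0.002,"z": 0.214,"roll": 0},{"hand": 1,"x": 0.001,"y": -0.002,"z": 0.214,"roll": 0},{"hand": 1,"x": 0.001,"y": -0.002,"z": 0.214,"roll": 0},{"hand": 1,"x": 0.001,"y": -0.002,"z": 0.214,"roll": 0},{"hand": 1,"x": 0.001,"y": -0.002,"z": 0.214,"roll": 0},{"hand": 1,"x": 0.001,"y": -0.002,"z": 0.214,"roll": 0}]' --grip_force 40

```text
time: 2.57
tool_pos: [0.4641, 0.3426, 0.097]
tcp_rot: [-0.057, 3.136, 0.005]
wrist_force: [-1.2, -0.8, 7.4]
width: 0.23
grip_force: 42.2
```

>>> servo_tool --targets '[{"hand": 1,"x": 0,"y": 0,"z": -0.02,"roll": 0},{"hand": 1,"x": 0,"y": 0,"z": -0.06,"roll": 0},{"hand": 1,"x": 0,"y": 0,"z": -0.12,"roll": 0},{"hand": 1,"x": 0,"y": 0,"z": -0.18,"roll": 0},{"hand": 1,"x": 0,"y": 0,"z": -0.24,"roll": 0},{"hand": 1,"x": 0,"y": 0,"z": -0.28,"roll": 0},{"hand": 1,"x": 0,"y": 0,"z": -0.28,"roll": 0}]'

```text
time: 3.15
tool_pos: [0.4648, 0.3428, 0.2406]
tcp_rot: [-0.057, 3.132, 0.009]
wrist_force: [0.3, 0.8, -1.0]
width: 0.23
grip_force: 41.3
```

Run:
```python
from h import *
st=bot.read_state();print(st["tool_pos"],tool(st)[1],st["width"])
T=cv2.imread("pics/top0.png");S=cv2.imread("pics/side0.png")
g=lambda im,x0,y0,w,h,k,l,f:cv2.resize(np.clip((im[y0:y0+h,x0:x0+w].astype(float)-l)*f,0,255).astype('uint8'),None,fx=k,fy=k,interpolation=cv2.INTER_CUBIC)
a=g(T,254,168,56,48,7,40,1.6);b=g(S,285,185,50,50,8,80,1.5)
M=np.zeros((600,800,3),np.uint8);M[:336,:392]=a;M[:400,400:800]=b
cv2.imwrite("pics/m3.png",M)
```

```text
[0.4648425  0.34283861 0.24060107] 92.07367121809169 0.22950260483273277
```

View pics/m3.png

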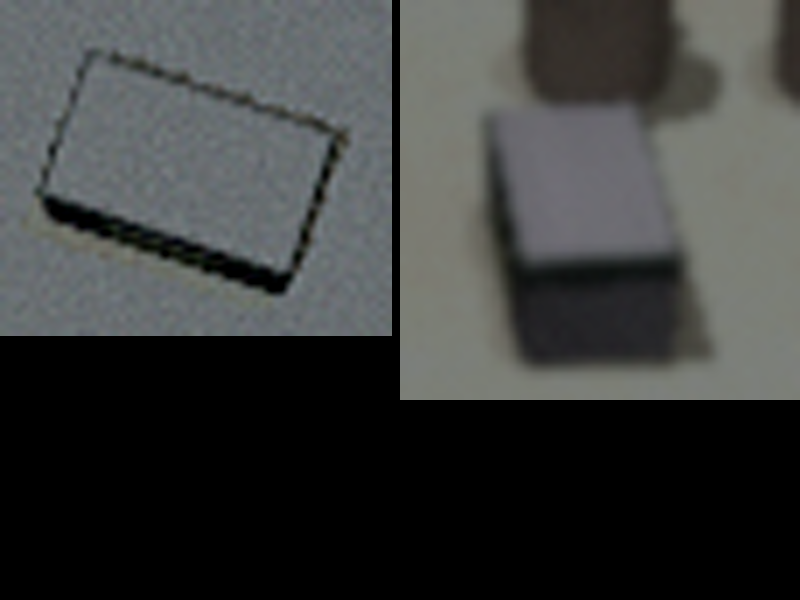

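Tin corners read from the crops: top image (92,52), (345,132), (285,273), (40,195) at 7x, and side image (638,105), (680,255), (525,260), (488,112) at 8x.

Run:
```python
from h import *
ct=cam("top");cs=cam("side")
t=lambda u:np.array(u)/7+[254,168]-.43
s=lambda u:(np.array(u)-[400,0])/8+[285,185]-.44
P=[]
for n,a,b in [("A",(92,52),(638,105)),("B",(345,132),(680,255)),("C",(285,273),(525,260)),("D",(40,195),(488,112))]:
    p,e=tri(ct,t(a),cs,s(b));P.append(p);print(n,p.round(4),round(e,4))
for nm,Q in [("tri",np.array(P)),("top",plane(ct,t([(92,52),(345,132),(285,273),(40,195)]),.055)),("side",plane(cs,s([(638,105),(680,255),(525,260),(488,112)]),.055))]:
    (cx,cy),(w,h),ang=cv2.minAreaRect(Q[:,:2].astype(np.float32)*1000);
    A,B,C,D=Q[:,:2]
    n1=np.degrees(np.arctan2(*(A-B)[::-1]))-90;n2=np.degrees(np.arctan2(*(D-C)[::-1]))-90;n3=np.degrees(np.arctan2(*(A-D)[::-1]));n4=np.degrees(np.arctan2(*(B-C)[::-1]))
    print(nm,Q.mean(0),w,h,"yaw",n1,n2,n3,n4,"+x face mid",(A+B)/2, np.linalg.norm(A-B),np.linalg.norm(A-D))
```

```text
A [0.6073 0.0725 0.0514] 0.0004
B [ 0.5741 -0.0348  0.0537] 0.0016
C [ 0.515  -0.0115  0.052 ] 0.0019
D [0.5454 0.0919 0.0519] 0.0021
tri [0.56048965 0.02952631 0.0522349 ] 112.5809555053711 64.84929656982422 yaw -17.18415952205291 -16.379380112584514 -17.4163908491061 -21.518913047836215 +x face mid [0.59073125 0.01884906] 0.1123181108580087 0.06484981542206643
top [0.55947269 0.02959338 0.055     ] 113.17472839355469 65.38127136230469 yaw -16.349461703080294 -16.323790380499176 -17.444364908752117 -21.344457063473428 +x face mid [0.59034007 0.01872494] 0.11192516298362493 0.06539320781248682
side [0.55906455 0.02586875 0.055     ] 109.95712280273438 63.65495681762695 yaw -17.401263163022335 -16.411939017613008 -18.210606530450157 -19.880809050284903 +x face mid [0.58872612 0.01563592] 0.10905789589615655 0.06366129973411022
```

Run:
```python
from h import *
st=bot.read_state();print(st["q"]);print(go(st,(.6188,.0105,.240),-16.9))
```

```text
[ 5.92385664e-01  6.77513765e-02  1.81357686e+00 -5.54690333e-05
  1.24960592e+00 -1.01456048e+00]
(array([-0.2837, -0.6754,  0.    ]), np.float64(-0.3946))
```

>>> servo_tool --targets '[{"hand": 1,"x": -0.02,"y": -0.05,"z": 0,"roll": 0.03},{"hand": 1,"x": -0.05,"y": -0.12,"z": 0,"roll": 0.07},{"hand": 1,"x": -0.08,"y": -0.19,"z": 0,"roll": 0.11},{"hand": 1,"x": -0.11,"y": -0.26,"z": 0,"roll": 0.15},{"hand": 1,"x": -0.14,"y": -0.33,"z": 0,"roll": 0.19},{"hand": 1,"x": -0.17,"y": -0.4,"z": 0,"roll": 0.23},{"hand": 1,"x": -0.2,"y": -0.47,"z": 0,"roll": 0.27},{"hand": 1,"x": -0.23,"y": -0.54,"z": 0,"roll": 0.31},{"hand": 1,"x": -0.26,"y": -0.61,"z": 0,"roll": 0.35},{"hand": 1,"x": -0.284,"y": -0.675,"z": 0,"roll": 0.385}]'

```text
time: 3.98
tool_pos: [0.6159, 0.0067, 0.2318]
tcp_rot: [-1.747, -2.609, 0.002]
wrist_force: [0.8, 0.5, -2.1]
width: 0.229
grip_force: 41.2
```

>>> servo_tool --targets '[{"hand": 1,"x": 0,"y": 0,"z": 0,"roll": 0.04},{"hand": 1,"x": 0,"y": 0,"z": 0.0,"roll": 0.08},{"hand": 1,"x": 0,"y": 0,"z": 0.0,"roll": 0.12},{"hand": 1,"x": 0,"y": 0,"z": 0,"roll": 0.16},{"hand": 1,"x": 0,"y": 0,"z": 0,"roll": 0.2},{"hand": 1,"x": 0,"y": 0,"z": 0,"roll": 0.22},{"hand": 1,"x": 0,"y": 0,"z": 0,"roll": 0.22},{"hand": 1,"x": 0,"y": 0,"z": 0,"roll": 0.22}]'

```text
time: 4.65
tool_pos: [0.6153, 0.0089, 0.2322]
tcp_rot: [-2.519, -1.874, 0.003]
wrist_force: [0.1, -0.2, -2.8]
width: 0.232
grip_force: 41.2
```

Run:
```python
from h import *
st=bot.read_state();print(st["tool_pos"],tool(st),st["q"]);print(go(st,(.6188,.0105,.10),-16.9))
im=read_camera("wrist")[:,:,::-1]; cv2.imwrite("pics/w2.png",im)
```

```text
[0.61530325 0.0089258  0.23219882] (array([[ 2.87461597e-01,  9.57788707e-01, -2.57339614e-03],
       [ 9.57791920e-01, -2.87462406e-01,  5.76512627e-05],
       [-6.84536918e-04, -2.48135055e-03, -9.99996687e-01]]), np.float64(-16.706147771692727)) [-2.59641273e-02  1.53390678e-01  1.73452865e+00 -9.65011988e-06
  1.25624735e+00  2.65615305e-01]
(array([0.0052, 0.0064, 0.2644]), np.float64(0.0011))
```

View pics/w2.png

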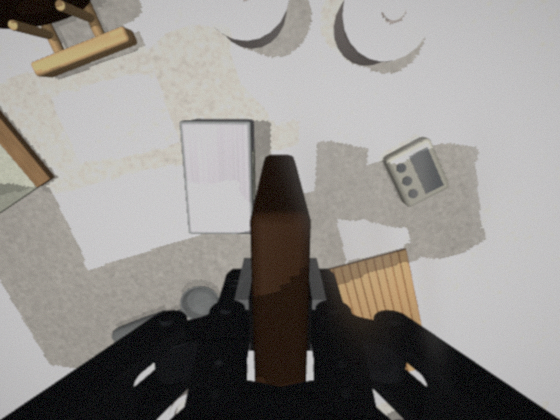

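The wrist view shows the tin's top at (182,121), (252,120), (254,233), (188,233). The held brick's top end edge is at row ~222 and its lower end edge at row ~155. I measure both in the tool frame.

Run:
```python
from h import *
st=bot.read_state();cw=cam("wrist",st);Rt,_=tool(st);z0=st["tool_pos"][2]
f=lambda u,z:(plane(cw,u,z)-st["tool_pos"])@Rt
print("brick top edge",f([(253,222),(308,222)],z0+.042).round(4))
print("brick low edge",f([(265,155),(293,155)],z0-.078).round(4))
t=plane(cw,[(182,121),(252,120),(254,233),(188,233)],.055);print("tin",t.round(4),t.mean(0));print(f([(182,121),(252,120),(254,233),(188,233)],.055).round(4))
```

```text
brick top edge [[ 0.0415 -0.0089 -0.042 ]
 [ 0.0415  0.0086 -0.042 ]]
brick low edge [[ 0.0439 -0.01    0.078 ]
 [ 0.0439  0.0083  0.078 ]]
tin [[ 0.5461  0.0915  0.055 ]
 [ 0.6078  0.074   0.055 ]
 [ 0.5752 -0.0325  0.055 ]
 [ 0.5109 -0.0133  0.055 ]] [0.56002523 0.02994389 0.055     ]
[[ 0.0592 -0.0899  0.1777]
 [ 0.0602 -0.0257  0.1775]
 [-0.0511 -0.0263  0.1776]
 [-0.0512 -0.0934  0.1777]]
```

>>> servo_tool --targets '[{"hand": 1,"x": 0.008,"y": 0.008,"z": 0.04,"roll": 0.001},{"hand": 1,"x": 0.008,"y": 0.008,"z": 0.1,"roll": 0.001},{"hand": 1,"x": 0.008,"y": 0.008,"z": 0.16,"roll": 0.001},{"hand": 1,"x": 0.008,"y": 0.008,"z": 0.22,"roll": 0.001},{"hand": 1,"x": 0.008,"y": 0.008,"z": 0.26,"roll": 0.001},{"hand": 1,"x": 0.008,"y": 0.008,"z": 0.28,"roll": 0.001},{"hand": 1,"x": 0.008,"y": 0.008,"z": 0.29,"roll": 0.001},{"hand": 1,"x": 0.008,"y": 0.008,"z": 0.296,"roll": 0.001},{"hand": 1,"x": 0.008,"y": 0.008,"z": 0.296,"roll": 0.001}]'

```text
time: 5.45
tool_pos: [0.6219, 0.0116, 0.0864]
tcp_rot: [2.524, 1.869, 0.001]
wrist_force: [-0.2, 0.3, -2.1]
width: 0.231
grip_force: 41.1
```

Run:
```python
from h import *
st=bot.read_state();print(st["tool_pos"],tool(st)[1],st["wrist_force"])
```

```text
[0.62194561 0.01160283 0.08644451] -16.976232319389617 [-0.16972921  0.25284526 -2.14019585]
```

>>> servo_tool --targets '[{"hand": 1,"x": 0,"y": -0.003,"z": 0.004,"roll": 0},{"hand": 1,"x": 0,"y": -0.003,"z": 0.008,"roll": 0},{"hand": 1,"x": 0,"y": -0.003,"z": 0.011,"roll": 0},{"hand": 1,"x": 0,"y": -0.003,"z": 0.013,"roll": 0},{"hand": 1,"x": 0,"y": -0.003,"z": 0.014,"roll": 0},{"hand": 1,"x": 0,"y": -0.003,"z": 0.014,"roll": 0}]'

```text
time: 5.95
tool_pos: [0.6198, 0.0121, 0.0788]
tcp_rot: [2.525, 1.869, 0.0]
wrist_force: [-0.2, 0.1, -2.8]
width: 0.23
grip_force: 41.1
```

>>> servo_tool --targets '[{"hand": 1,"x": 0,"y": 0,"z": 0.002,"roll": 0},{"hand": 1,"x": 0,"y": 0,"z": 0.003,"roll": 0},{"hand": 1,"x": 0,"y": 0,"z": 0.004,"roll": 0},{"hand": 1,"x": 0,"y": 0,"z": 0.004,"roll": 0}]'

```text
time: 6.28
tool_pos: [0.6202, 0.0121, 0.0782]
tcp_rot: [2.525, 1.869, 0.001]
wrist_force: [-2.3, 0.5, 6.5]
width: 0.228
grip_force: 42.3
```

>>> servo_tool --targets '[{"hand": 0.15,"x": 0,"y": 0,"z": -0.004,"roll": 0},{"hand": 0.15,"x": 0,"y": 0,"z": -0.004,"roll": 0},{"hand": 0.15,"x": 0,"y": 0,"z": -0.004,"roll": 0},{"hand": 0.15,"x": 0,"y": 0,"z": -0.004,"roll": 0},{"hand": 0.15,"x": 0,"y": 0,"z": -0.014,"roll": 0},{"hand": 0.15,"x": 0,"y": 0,"z": -0.024,"roll": 0},{"hand": 0.15,"x": 0,"y": 0,"z": -0.028,"roll": 0},{"hand": 0.15,"x": 0,"y": 0,"z": -0.028,"roll": 0}]'

```text
time: 6.95
tool_pos: [0.6207, 0.012, 0.092]
tcp_rot: [2.524, 1.868, 0.003]
wrist_force: [-0.1, 0.8, -0.1]
width: 0.426
grip_force: 0.0
```

Run:
```python
from h import *
st=bot.read_state();print(st["tool_pos"],tool(st)[1],st["wrist_force"],st["width"])
im=read_camera("wrist")[:,:,::-1]; cv2.imwrite("pics/w3.png",im)
```

```text
[0.62072008 0.01203108 0.09197779] -17.004373974677524 [-0.10539401  0.75886345 -0.05939256] 0.4261353503301002
```

View pics/w3.png

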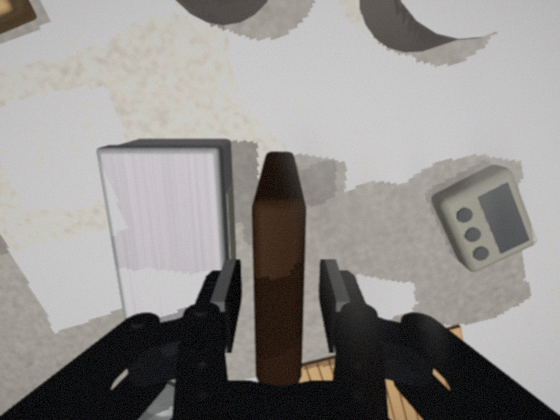

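The view shows the brick standing free and square to the tin, between the open fingers, with about 20 mm between its foot (263,153) and the tin's foot (231,140). Now I tip it.

>>> servo_tool --targets '[{"hand": 0.15,"x": 0,"y": -0.006,"z": 0,"roll": 0},{"hand": 0.15,"x": 0,"y": -0.012,"z": 0,"roll": 0},{"hand": 0.15,"x": 0,"y": -0.018,"z": 0,"roll": 0},{"hand": 0.15,"x": 0,"y": -0.024,"z": 0,"roll": 0},{"hand": 0.15,"x": 0,"y": -0.03,"z": 0,"roll": 0},{"hand": 0.15,"x": 0,"y": -0.036,"z": 0,"roll": 0},{"hand": 0.15,"x": 0,"y": -0.042,"z": 0,"roll": 0},{"hand": 0.15,"x": 0,"y": -0.048,"z": 0,"roll": 0},{"hand": 0.15,"x": 0,"y": -0.052,"z": 0,"roll": 0}]'

```text
time: 7.75
tool_pos: [0.5944, 0.0198, 0.0907]
tcp_rot: [-2.525, -1.869, 0.0]
wrist_force: [0.7, 0.1, -0.2]
width: 0.432
grip_force: 0.0
```

>>> servo_tool --targets '[{"hand": 0.15,"x": 0,"y": -0.004,"z": 0,"roll": 0},{"hand": 0.15,"x": 0,"y": -0.008,"z": 0,"roll": 0},{"hand": 0.15,"x": 0,"y": -0.012,"z": 0,"roll": 0},{"hand": 0.15,"x": 0,"y": -0.016,"z": 0,"roll": 0},{"hand": 0.15,"x": 0,"y": -0.02,"z": 0,"roll": 0},{"hand": 0.15,"x": 0,"y": -0.023,"z": 0,"roll": 0},{"hand": 0.15,"x": 0,"y": -0.023,"z": 0,"roll": 0}]'

```text
time: 8.33
tool_pos: [0.5837, 0.0231, 0.0908]
tcp_rot: [-2.525, -1.869, 0.0]
wrist_force: [-0.6, -0.5, -0.5]
width: 0.425
grip_force: 0.0
```

Run:
```python
from h import *
st=bot.read_state();print(st["tool_pos"],tool(st)[1],st["wrist_force"],st["width"])
W=read_camera("wrist")[:,:,::-1];S=read_camera("side")[:,:,::-1]
s=cv2.resize(S[150:240,265:365],None,fx=4,fy=4,interpolation=cv2.INTER_CUBIC)
M=np.zeros((420,800,3),np.uint8);M[:,:400]=W[:,60:460];M[:360,400:]=s
cv2.imwrite("pics/m4.png",M)
```

```text
[0.58367948 0.02308705 0.09077774] -16.998154914883923 [-0.64288306 -0.52688769 -0.48110701] 0.42464275054595657
```

View pics/m4.png

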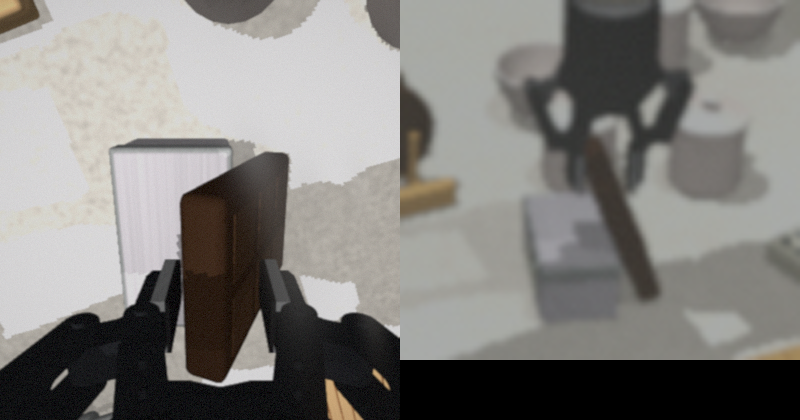

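The side view shows the brick leaning against the tin at about 20°, and no force on the wrist. I back away straight up, then go over to the dish.

>>> servo_tool --targets '[{"hand": 0.15,"x": 0,"y": 0.002,"z": -0.01,"roll": 0},{"hand": 0.15,"x": 0,"y": 0.002,"z": -0.03,"roll": 0},{"hand": 0.15,"x": 0,"y": 0.002,"z": -0.06,"roll": 0},{"hand": 0.15,"x": 0,"y": 0.002,"z": -0.1,"roll": 0},{"hand": 0.15,"x": 0,"y": 0.002,"z": -0.15,"roll": 0},{"hand": 0.15,"x": 0,"y": 0.002,"z": -0.21,"roll": 0},{"hand": 0.15,"x": 0,"y": 0.002,"z": -0.27,"roll": 0},{"hand": 0.15,"x": 0,"y": 0.002,"z": -0.3,"roll": 0}]'

```text
time: 9.1
tool_pos: [0.5871, 0.0227, 0.2467]
tcp_rot: [2.522, 1.866, 0.009]
wrist_force: [1.0, -0.0, 0.5]
width: 0.422
grip_force: 0.0
```

>>> servo_tool --targets '[{"hand": 0.0,"x": -0.06,"y": -0.01,"z": 0,"roll": 0},{"hand": 0.0,"x": -0.13,"y": -0.02,"z": 0,"roll": 0},{"hand": 0.0,"x": -0.21,"y": -0.034,"z": 0,"roll": 0},{"hand": 0.0,"x": -0.29,"y": -0.046,"z": 0,"roll": 0},{"hand": 0.0,"x": -0.37,"y": -0.06,"z": 0,"roll": 0},{"hand": 0.0,"x": -0.45,"y": -0.072,"z": 0,"roll": 0},{"hand": 0.0,"x": -0.53,"y": -0.085,"z": 0,"roll": 0},{"hand": 0.0,"x": -0.61,"y": -0.098,"z": 0,"roll": 0},{"hand": 0.0,"x": -0.69,"y": -0.111,"z": 0,"roll": 0},{"hand": 0.0,"x": -0.75,"y": -0.12,"z": 0,"roll": 0}]'

```text
time: 9.93
tool_pos: [0.4164, -0.3211, 0.2423]
tcp_rot: [2.525, 1.866, -0.001]
wrist_force: [-1.0, -0.6, -0.4]
width: 0.499
grip_force: 0.0
```

>>> servo_tool --targets '[{"hand": 0.0,"x": -0.04,"y": -0.008,"z": 0,"roll": 0},{"hand": 0.0,"x": -0.068,"y": -0.011,"z": 0,"roll": 0},{"hand": 0.0,"x": -0.068,"y": -0.011,"z": 0,"roll": 0},{"hand": 0.0,"x": -0.068,"y": -0.011,"z": 0,"roll": 0}]'

```text
time: 10.27
tool_pos: [0.4028, -0.3495, 0.2414]
tcp_rot: [2.526, 1.867, 0.001]
wrist_force: [1.0, 0.4, 0.3]
width: 0.501
grip_force: 0.0
```

Run:
```python
from h import *
st=bot.read_state();print(st["tool_pos"],tool(st)[1],st["width"]);np.save("w5.npy",np.r_[st["tool_pos"],st["tcp_rot"]])
W=read_camera("wrist")[:,:,::-1];S=read_camera("side")[:,:,::-1];T=read_camera("top")[:,:,::-1]
for n,i in zip("WST",(W,S,T)):cv2.imwrite(f"pics/{n}5.png",i)
s=cv2.resize(S[150:240,265:355],None,fx=3.2,fy=3.2,interpolation=cv2.INTER_CUBIC)
t=cv2.resize(T[165:225,245:325],None,fx=3.5,fy=3.5,interpolation=cv2.INTER_CUBIC)
M=np.zeros((560,800,3),np.uint8);M[:420,:500]=np.clip((W[:,30:530].astype(float)-60)*1.5,0,255);M[:288,505:793]=s;M[290:500,505:785]=t
cv2.imwrite("pics/m5.png",M)
```

```text
[ 0.40278912 -0.34951264  0.24138225] -17.086664383713 0.50117120996378
```

View pics/m5.png

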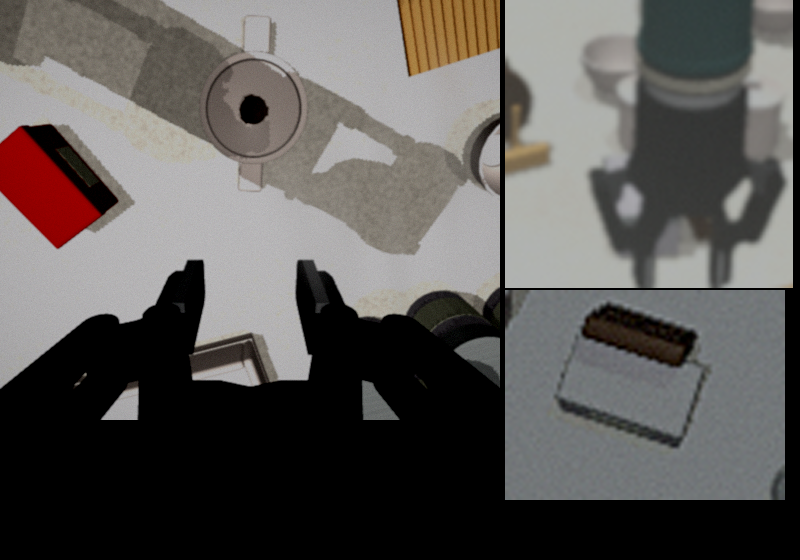

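The crop shows the brick leaning squarely at the middle of the tin and the tin unmoved. The dish in the wrist image has its centre at ~(284,107) with the ball at (283,109). The near ear's end is at rows ~190, columns 268–294. The picture allowance is used up, so the rest is numeric.

Run:
```python
from h import *
s=np.load("w5.npy");st=dict(tool_pos=s[:3],tcp_rot=s[3:]);cw=cam("wrist",st);ct=cam("top")
W=cv2.imread("pics/W5.png");T=cv2.imread("pics/top0.png")
g=cv2.cvtColor(W,6)
c=cv2.HoughCircles(cv2.medianBlur(g[30:180,200:370],3),cv2.HOUGH_GRADIENT,1,50,param1=80,param2=15,minRadius=42,maxRadius=62);print("hough",c)
def dark(im,x0,y0,w,h,th):
    m=(cv2.cvtColor(im,6)[y0:y0+h,x0:x0+w]<th).astype('uint8');n,l,a,ce=cv2.connectedComponentsWithStats(m)
    i=1+np.argmax(a[1:,4]);return ce[i]+[x0,y0],a[i]
bw,aw=dark(W,264,90,40,40,60);bt,at=dark(T,372,228,28,24,60);print("ball px",bw,aw,bt,at,"3d",tri(cw,bw,ct,bt))
# ear side edges rows 168..186
sx=cv2.Sobel(cv2.GaussianBlur(g,(3,3),0),cv2.CV_32F,1,0)
for name,r0,r1 in(("low",168,187),("up",20,46)):
    p=np.abs(sx[r0:r1,260:310]).mean(0);print(name,[(260+i,int(p[i])) for i in range(1,49) if p[i]>p[i-1] and p[i]>=p[i+1] and p[i]>25])
sy=np.abs(cv2.Sobel(g,cv2.CV_32F,0,1));p=sy[180:200,272:290].mean(1);print("lowend",180+p.argmax(),p.max());p=sy[5:30,278:296].mean(1);print("upend",5+p.argmax(),p.max())
d=lambda u:(np.array(u)/4.5+[350,205]-[400/4.5,304/4.5]-.4)
print("ear end tri",tri(cw,(281,190),ct,d(((690+677)/2,(490+528)/2))),tri(cw,(287,15),ct,d((438,415.5))))
print("W ends @.024",plane(cw,[(281,190),(287,15)],.024).round(4),"rim",plane(cw,(284,107),.026))
```

```text
hough [[[84.5 78.5 46.8]]]
ball px [281.76352705 109.4008016 ] [  7   6  24  27 499] [385.18181818 240.09090909] [ 8  8 11  9 77] 3d (array([ 0.42571852, -0.28419441,  0.02260635]), np.float64(0.0021090690341198123))
low [(267, 70), (271, 26), (290, 60), (293, 45)]
up [(272, 44), (275, 49), (299, 107), (305, 76)]
lowend 192 63.055557
upend 14 44.055557
ear end tri (array([ 0.39921931, -0.36638044,  0.01839136]), np.float64(0.0013347423567990453)) (array([ 0.45549492, -0.20369388,  0.02183782]), np.float64(0.0019876916204470438))
W ends @.024 [[ 0.3993 -0.3656  0.024 ]
 [ 0.4543 -0.2043  0.024 ]] rim [[ 0.42761695 -0.2829804   0.026     ]]
```

Run:
```python
from h import *
st=bot.read_state();print(st["tool_pos"]);print(go(st,(.4043,-.3505,.05),-19))
```

```text
[ 0.40331799 -0.34822394  0.24095403]
(array([-0.004 ,  0.0031,  0.3819]), np.float64(0.0115))
```

>>> servo_tool --targets '[{"hand": 0.0,"x": -0.004,"y": 0.003,"z": 0.05,"roll": 0.011},{"hand": 0.0,"x": -0.004,"y": 0.003,"z": 0.12,"roll": 0.011},{"hand": 0.0,"x": -0.004,"y": 0.003,"z": 0.19,"roll": 0.011},{"hand": 0.0,"x": -0.004,"y": 0.003,"z": 0.26,"roll": 0.011},{"hand": 0.0,"x": -0.004,"y": 0.003,"z": 0.32,"roll": 0.011},{"hand": 0.0,"x": -0.004,"y": 0.003,"z": 0.36,"roll": 0.011},{"hand": 0.0,"x": -0.004,"y": 0.003,"z": 0.382,"roll": 0.011},{"hand": 0.0,"x": -0.004,"y": 0.003,"z": 0.382,"roll": 0.011},{"hand": 0.0,"x": -0.004,"y": 0.003,"z": 0.382,"roll": 0.011}]'

```text
time: 11.17
tool_pos: [0.4041, -0.3511, 0.05]
tcp_rot: [-2.556, -1.826, -0.0]
wrist_force: [-0.2, -0.4, 0.5]
width: 0.502
grip_force: 0.0
```

Run:
```python
from h import *
st=bot.read_state();print(st["tool_pos"],tool(st));print(go(st,(.4043,-.3505,.004),-19))
```

```text
[ 0.40407396 -0.35106866  0.04997833] (array([[ 3.24194619e-01,  9.45990383e-01, -2.08946286e-04],
       [ 9.45990371e-01, -3.24194537e-01,  3.47309474e-04],
       [ 2.60812178e-04, -3.10257037e-04, -9.99999918e-01]]), np.float64(-18.916784378245588))
(array([0.0012, 0.0001, 0.092 ]), np.float64(0.0005))
```

>>> servo_tool --targets '[{"hand": 0.0,"x": 0.001,"y": 0,"z": 0.04,"roll": 0},{"hand": 0.0,"x": 0.001,"y": 0,"z": 0.07,"roll": 0},{"hand": 0.0,"x": 0.001,"y": 0,"z": 0.086,"roll": 0},{"hand": 0.0,"x": 0.001,"y": 0,"z": 0.092,"roll": 0},{"hand": 0.0,"x": 0.001,"y": 0,"z": 0.092,"roll": 0},{"hand": 0.15,"x": 0.001,"y": 0,"z": 0.092,"roll": 0},{"hand": 0.25,"x": 0.001,"y": 0,"z": 0.092,"roll": 0},{"hand": 0.35,"x": 0.001,"y": 0,"z": 0.092,"roll": 0},{"hand": 0.38,"x": 0.001,"y": 0,"z": 0.092,"roll": 0}]' --grip_force 50

```text
time: 11.92
tool_pos: [0.4041, -0.3516, 0.0046]
tcp_rot: [2.556, 1.824, 0.0]
wrist_force: [0.1, -0.1, 0.6]
width: 0.312
grip_force: 0.0
```

>>> servo_tool --targets '[{"hand": 0.42,"x": 0,"y": 0,"z": 0,"roll": 0},{"hand": 0.5,"x": 0,"y": 0,"z": 0,"roll": 0},{"hand": 1,"x": 0,"y": 0,"z": 0,"roll": 0},{"hand": 1,"x": 0,"y": 0,"z": 0,"roll": 0},{"hand": 1,"x": 0,"y": 0,"z": 0,"roll": 0},{"hand": 1,"x": 0,"y": 0,"z": 0,"roll": 0}]' --grip_force 50

```text
time: 12.42
tool_pos: [0.404, -0.3517, 0.0044]
tcp_rot: [2.556, 1.824, -0.0]
wrist_force: [-1.6, 0.1, 5.1]
width: 0.294
grip_force: 49.0
```

>>> servo_tool --targets '[{"hand": 1,"x": 0,"y": 0,"z": 0,"roll": 0},{"hand": 1,"x": 0,"y": 0,"z": 0,"roll": 0},{"hand": 1,"x": 0,"y": 0,"z": 0,"roll": 0},{"hand": 1,"x": 0,"y": 0,"z": 0,"roll": 0}]' --grip_force 80

```text
time: 12.75
tool_pos: [0.404, -0.3517, 0.0044]
tcp_rot: [2.556, 1.824, -0.0]
wrist_force: [-1.6, -1.1, 5.0]
width: 0.278
grip_force: 78.1
```

```bash
cat > ball.py <<'E'
from h import *
st=bot.read_state();cw=cam("wrist",st);Rt,y=tool(st)
W=read_camera("wrist")[:,:,::-1].copy();z0=st["tool_pos"][2]
m=(W[90-70:200,200:370].max(2)<60).astype('uint8');n,l,a,ce=cv2.connectedComponentsWithStats(m)
print(st["time"],st["tool_pos"].round(4),"yaw",y.round(2),"F",st["wrist_force"].round(1),st["torque"].round(3),st["width"],st["grip_force"])
for i in range(1,n):
    if a[i,4]>60: print(ce[i]+[200,20],a[i])
import sys; cv2.imwrite(f"pics/{sys.argv[1]}.png",W)
E
python3 ball.py g0
```

```text
12.75 [ 0.404  -0.3517  0.0044] yaw -18.98 F [-1.6 -1.1  5. ] [0.081 0.254 0.009] 0.2779300032897931 78.0875301361084
[266.97846738 125.73464218] [  42   63   54   82 3158]
```

>>> servo_tool --targets '[{"hand": 1,"x": 0,"y": 0,"z": -0.002,"roll": 0},{"hand": 1,"x": 0,"y": 0,"z": -0.006,"roll": 0},{"hand": 1,"x": 0,"y": 0,"z": -0.012,"roll": 0},{"hand": 1,"x": 0,"y": 0,"z": -0.02,"roll": 0},{"hand": 1,"x": 0,"y": 0,"z": -0.028,"roll": 0},{"hand": 1,"x": 0,"y": 0,"z": -0.034,"roll": 0},{"hand": 1,"x": 0,"y": 0,"z": -0.038,"roll": 0},{"hand": 1,"x": 0,"y": 0,"z": -0.04,"roll": 0},{"hand": 1,"x": 0,"y": 0,"z": -0.04,"roll": 0}]'

```text
time: 13.55
tool_pos: [0.4039, -0.3513, 0.0242]
tcp_rot: [2.557, 1.824, 0.0]
wrist_force: [-0.0, 0.5, -1.8]
width: 0.289
grip_force: 78.6
```

```bash
cat > tilt.py <<'E'
# ball centre and rim ellipse in the tool frame, from the wrist picture (the rim lies 6.5 mm above the ear middle)
from h import *
import sys
st=bot.read_state();W=read_camera("wrist")[:,:,::-1].copy();cv2.imwrite(f"pics/{sys.argv[1]}.png",W);Rt,y=tool(st);cw=cam("wrist",st)
print(round(st["time"],2),st["tool_pos"].round(4),"yaw",y.round(2),"F",st["wrist_force"].round(1),round(st["width"],3),round(st["grip_force"],1))
for th in (35,45,60):
    m=(W[40:215,170:400].max(2)<th).astype('uint8');m=cv2.morphologyEx(m,cv2.MORPH_OPEN,np.ones((9,9)))
    n,l,a,ce=cv2.connectedComponentsWithStats(m)
    for i in range(1,n): print(th,(ce[i]+[170,40]).round(1),a[i][2:],"tool xy @ball h",((plane(cw,ce[i]+[170,40],st["tool_pos"][2]+.0155)-st["tool_pos"])@Rt)[0].round(4))
E
python3 tilt.py g1
python3 - <<'E'
import cv2
a=cv2.imread("pics/g1.png");print([ (r,a[r,285].tolist()) for r in range(60,230,8)])
E
```

```text
13.55 [ 0.4039 -0.3513  0.0242] yaw -18.98 F [-0.   0.5 -1.8] 0.289 78.6
45 [252.9 126.1] [ 24  42 692] tool xy @ball h [ 0.0693 -0.0103 -0.0155]
45 [274. 158.] [ 9  9 81] tool xy @ball h [ 0.0575 -0.0026 -0.0155]
60 [264.9 125.8] [  42   76 2680] tool xy @ball h [ 0.0694 -0.0059 -0.0155]
[(60, [159, 163, 171]), (68, [156, 161, 169]), (76, [134, 138, 146]), (84, [136, 142, 149]), (92, [48, 55, 60]), (100, [42, 47, 57]), (108, [41, 46, 57]), (116, [43, 47, 60]), (124, [44, 49, 60]), (132, [32, 43, 56]), (140, [42, 47, 63]), (148, [36, 43, 54]), (156, [34, 43, 57]), (164, [88, 91, 98]), (172, [154, 159, 169]), (180, [158, 164, 171]), (188, [160, 164, 173]), (196, [157, 164, 169]), (204, [157, 161, 171]), (212, [158, 163, 172]), (220, [157, 162, 170]), (228, [156, 162, 169])]
```

```bash
cat > cmp.py <<'E'
# shift of dish features between two wrist pictures: far ear end/rim (static in the camera if the dish has not tilted), and the ball
import cv2,numpy as np,sys
def load(n): return cv2.imread(f"pics/{n}.png")
def ball(im):
    m=(im[30:230,170:400].max(2)<85).astype('uint8');m=cv2.morphologyEx(m,cv2.MORPH_OPEN,np.ones((15,15)))
    n,l,a,c=cv2.connectedComponentsWithStats(m);i=1+a[1:,4].argmax();cs,_=cv2.findContours((l==i).astype('uint8'),0,2)
    (x,y),r=cv2.minEnclosingCircle(cs[0]);return round(x+170,1),round(y+30,1),round(r,1),a[i].tolist()
def shift(a,b,box):
    x,y,w,h=box;e=lambda i:cv2.magnitude(*[cv2.Sobel(cv2.GaussianBlur(cv2.cvtColor(i,6),(3,3),0),cv2.CV_32F,*d) for d in((1,0),(0,1))])
    t=e(a)[y:y+h,x:x+w].clip(0,150);s=e(b)[max(0,y-15):y+h+15,x-15:x+w+15].clip(0,150);r=cv2.matchTemplate(s,t,cv2.TM_CCOEFF_NORMED);_,v,_,p=cv2.minMaxLoc(r);return p[0]-15,p[1]-min(15,y),round(v,2)
A=load(sys.argv[1])
for n in sys.argv[2:]:
    B=load(n);print(n,"ball",ball(A),ball(B),"far rim",[shift(A,B,b) for b in((200,16,160,50),(180,40,40,120),(345,40,40,120),(230,170,110,50))])
E
python3 cmp.py g0 g1
python3 - <<'E'
import cv2,numpy as np
for n in("g0","g1"):
    g=cv2.cvtColor(cv2.imread(f"pics/{n}.png"),6);c=cv2.HoughCircles(cv2.medianBlur(g[0:300,100:460],3),cv2.HOUGH_GRADIENT,1,200,param1=80,param2=15,minRadius=90,maxRadius=190);print(c)
    sy=cv2.Sobel(g,cv2.CV_32F,0,1)[:,270:300].mean(1);print([(i,int(sy[i])) for i in range(1,300) if abs(sy[i])>30 and abs(sy[i])>=max(abs(sy[i-1]),abs(sy[i+1]))])
E
```

```text
g1 ball (275.8, 125.0, 41.5, [72, 57, 75, 78, 4817]) (278.1, 124.6, 42.5, [72, 57, 78, 77, 4836]) far rim [(0, -1, 0.46), (11, -1, 0.05), (-11, -3, 0.77), (0, 0, 0.79)]
[[[180.5 112.5 141.1]]]
[(9, -34), (81, -37), (86, -183), (165, 268), (245, -89), (253, 135)]
[[[184.5 110.5 135.6]
  [339.5 276.5 100.1]]]
[(82, -54), (86, -166), (164, 279), (244, -91), (253, 129)]
```

```bash
cat > plan.py <<'E'
from h import *
T=cv2.imread("pics/top0.png");ct=cam("top");hs=cv2.cvtColor(T,cv2.COLOR_BGR2HSV)
m=np.zeros(T.shape[:2],np.uint8);m[130:200,315:405]=cv2.inRange(hs,(8,70,60),(30,255,255))[130:200,315:405]
cs,_=cv2.findContours(m,0,2);k=max(cs,key=cv2.contourArea).reshape(-1,2)
q=plane(ct,k,.004)[:,:2];r=cv2.minAreaRect((q*1000).astype(np.float32));mat=np.array(r[0])/1000;print("mat",r)
st=bot.read_state();p0=st["tool_pos"];Rt,y0=tool(st);L=.070;h0=y0+90
u=lambda a:np.array([np.cos(np.radians(a)),np.sin(np.radians(a))])
c0=p0[:2]+L*u(h0);z1=.1085
N=60;poses=[]
for i in range(N+1):
    t=i/N;s=10*t**3-15*t**4+6*t**5;h=h0*(1-s)
    c=c0+(mat-c0)*s;poses.append((np.r_[c-L*u(h),p0[2]+(z1-p0[2])*s],h))
print("c0",c0,"h0",h0,"end",poses[-1])
for k in range(0,N,10):
    P,h=poses[k];a=np.c_[np.r_[u(h),0],np.r_[u(h-90),0],[0,0,-1]]
    print(k)
    for i in range(1,11):
        Q,g=poses[k+i];f=(a.T@(Q-P)/.5).round(3)+0;print('{"hand": 1, "x": %g, "y": %g, "z": %g, "roll": %g},'%(*f,round((h-g)/180,3)),end=" ")
    print()
E
python3 plan.py
```

```text
mat ((662.46533203125, -210.7925567626953), (140.37123107910156, 179.54969787597656), 0.37283840775489807)
c0 [ 0.42653131 -0.28499196] h0 71.01569633789707 end (array([ 0.59246533, -0.21079256,  0.1085    ]), np.float64(0.0))
0
{"hand": 1, "x": 0, "y": 0, "z": 0, "roll": 0}, {"hand": 1, "x": 0, "y": 0, "z": 0, "roll": 0}, {"hand": 1, "x": 0, "y": 0, "z": 0, "roll": 0}, {"hand": 1, "x": 0.001, "y": 0.001, "z": 0, "roll": 0.001}, {"hand": 1, "x": 0.001, "y": 0.001, "z": -0.001, "roll": 0.002}, {"hand": 1, "x": 0.003, "y": 0.002, "z": -0.001, "roll": 0.003}, {"hand": 1, "x": 0.004, "y": 0.003, "z": -0.002, "roll": 0.005}, {"hand": 1, "x": 0.006, "y": 0.004, "z": -0.003, "roll": 0.008}, {"hand": 1, "x": 0.008, "y": 0.006, "z": -0.004, "roll": 0.01}, {"hand": 1, "x": 0.011, "y": 0.008, "z": -0.006, "roll": 0.014}, 
10
{"hand": 1, "x": 0.003, "y": 0.002, "z": -0.002, "roll": 0.004}, {"hand": 1, "x": 0.007, "y": 0.005, "z": -0.004, "roll": 0.009}, {"hand": 1, "x": 0.011, "y": 0.008, "z": -0.006, "roll": 0.014}, {"hand": 1, "x": 0.016, "y": 0.011, "z": -0.009, "roll": 0.02}, {"hand": 1, "x"
[... 2304 characters left out ...]
: -0.034, "z": -0.029, "roll": 0.069}, 
50
{"hand": 1, "x": 0.004, "y": -0.003, "z": -0.002, "roll": 0.004}, {"hand": 1, "x": 0.008, "y": -0.005, "z": -0.003, "roll": 0.006}, {"hand": 1, "x": 0.011, "y": -0.007, "z": -0.004, "roll": 0.009}, {"hand": 1, "x": 0.013, "y": -0.008, "z": -0.005, "roll": 0.011}, {"hand": 1, "x": 0.015, "y": -0.009, "z": -0.005, "roll": 0.012}, {"hand": 1, "x": 0.016, "y": -0.01, "z": -0.006, "roll": 0.013}, {"hand": 1, "x": 0.017, "y": -0.01, "z": -0.006, "roll": 0.014}, {"hand": 1, "x": 0.017, "y": -0.011, "z": -0.006, "roll": 0.014}, {"hand": 1, "x": 0.017, "y": -0.011, "z": -0.006, "roll": 0.014}, {"hand": 1, "x": 0.017, "y": -0.011, "z": -0.006, "roll": 0.014},
```

>>> servo_tool --targets '[{"hand": 1,"x": 0,"y": 0,"z": -0.001,"roll": 0},{"hand": 1,"x": 0.001,"y": 0.001,"z": -0.001,"roll": 0.001},{"hand": 1,"x": 0.001,"y": 0.001,"z": -0.001,"roll": 0.002},{"hand": 1,"x": 0.003,"y": 0.002,"z": -0.001,"roll": 0.003},{"hand": 1,"x": 0.004,"y": 0.003,"z": -0.002,"roll": 0.005},{"hand": 1,"x": 0.006,"y": 0.004,"z": -0.003,"roll": 0.008},{"hand": 1,"x": 0.008,"y": 0.006,"z": -0.004,"roll": 0.01},{"hand": 1,"x": 0.011,"y": 0.008,"z": -0.006,"roll": 0.014}]'

```text
time: 14.27
tool_pos: [0.4093, -0.3471, 0.0268]
tcp_rot: [-2.598, -1.767, 0.0]
wrist_force: [-0.2, -0.3, -2.1]
width: 0.277
grip_force: 78.6
```

>>> servo_tool --targets '[{"hand": 1,"x": 0.003,"y": 0.002,"z": -0.002,"roll": 0.004},{"hand": 1,"x": 0.007,"y": 0.005,"z": -0.004,"roll": 0.009},{"hand": 1,"x": 0.011,"y": 0.008,"z": -0.006,"roll": 0.014},{"hand": 1,"x": 0.016,"y": 0.011,"z": -0.009,"roll": 0.02},{"hand": 1,"x": 0.022,"y": 0.014,"z": -0.012,"roll": 0.027},{"hand": 1,"x": 0.028,"y": 0.018,"z": -0.015,"roll": 0.034},{"hand": 1,"x": 0.034,"y": 0.022,"z": -0.018,"roll": 0.042},{"hand": 1,"x": 0.041,"y": 0.027,"z": -0.022,"roll": 0.05},{"hand": 1,"x": 0.049,"y": 0.032,"z": -0.025,"roll": 0.059},{"hand": 1,"x": 0.057,"y": 0.037,"z": -0.029,"roll": 0.069}]'

```text
time: 15.1
tool_pos: [0.4372, -0.3272, 0.0414]
tcp_rot: [-2.775, -1.473, 0.0]
wrist_force: [0.6, 0.7, -0.7]
width: 0.285
grip_force: 78.6
```

>>> servo_tool --targets '[{"hand": 1,"x": 0.01,"y": 0.003,"z": -0.004,"roll": 0.01},{"hand": 1,"x": 0.02,"y": 0.007,"z": -0.009,"roll": 0.02},{"hand": 1,"x": 0.031,"y": 0.011,"z": -0.013,"roll": 0.031},{"hand": 1,"x": 0.043,"y": 0.015,"z": -0.018,"roll": 0.042},{"hand": 1,"x": 0.055,"y": 0.019,"z": -0.023,"roll": 0.054},{"hand": 1,"x": 0.067,"y": 0.023,"z": -0.028,"roll": 0.066},{"hand": 1,"x": 0.08,"y": 0.027,"z": -0.033,"roll": 0.078},{"hand": 1,"x": 0.094,"y": 0.031,"z": -0.039,"roll": 0.09},{"hand": 1,"x": 0.107,"y": 0.036,"z": -0.044,"roll": 0.102},{"hand": 1,"x": 0.121,"y": 0.04,"z": -0.049,"roll": 0.114}]'

```text
time: 15.93
tool_pos: [0.4877, -0.2881, 0.066]
tcp_rot: [-2.993, -0.955, 0.0]
wrist_force: [0.2, -0.4, -1.5]
width: 0.286
grip_force: 78.6
```

>>> servo_tool --targets '[{"hand": 1,"x": 0.015,"y": -0.001,"z": -0.005,"roll": 0.012},{"hand": 1,"x": 0.03,"y": -0.001,"z": -0.011,"roll": 0.025},{"hand": 1,"x": 0.045,"y": -0.002,"z": -0.016,"roll": 0.037},{"hand": 1,"x": 0.06,"y": -0.002,"z": -0.021,"roll": 0.049},{"hand": 1,"x": 0.075,"y": -0.003,"z": -0.026,"roll": 0.061},{"hand": 1,"x": 0.089,"y": -0.003,"z": -0.031,"roll": 0.072},{"hand": 1,"x": 0.104,"y": -0.004,"z": -0.036,"roll": 0.083},{"hand": 1,"x": 0.118,"y": -0.004,"z": -0.04,"roll": 0.094},{"hand": 1,"x": 0.132,"y": -0.005,"z": -0.045,"roll": 0.104},{"hand": 1,"x": 0.145,"y": -0.005,"z": -0.049,"roll": 0.114}]'

```text
time: 16.77
tool_pos: [0.5451, -0.2437, 0.0904]
tcp_rot: [-3.115, -0.407, 0.0]
wrist_force: [1.3, -0.2, -1.3]
width: 0.283
grip_force: 78.6
```

>>> servo_tool --targets '[{"hand": 1,"x": 0.012,"y": -0.005,"z": -0.004,"roll": 0.009},{"hand": 1,"x": 0.023,"y": -0.009,"z": -0.008,"roll": 0.018},{"hand": 1,"x": 0.034,"y": -0.013,"z": -0.012,"roll": 0.027},{"hand": 1,"x": 0.044,"y": -0.017,"z": -0.015,"roll": 0.035},{"hand": 1,"x": 0.054,"y": -0.021,"z": -0.018,"roll": 0.042},{"hand": 1,"x": 0.062,"y": -0.024,"z": -0.021,"roll": 0.049},{"hand": 1,"x": 0.07,"y": -0.027,"z": -0.023,"roll": 0.055},{"hand": 1,"x": 0.078,"y": -0.03,"z": -0.026,"roll": 0.06},{"hand": 1,"x": 0.084,"y": -0.032,"z": -0.028,"roll": 0.065},{"hand": 1,"x": 0.089,"y": -0.034,"z": -0.029,"roll": 0.069}]'

```text
time: 17.6
tool_pos: [0.5837, -0.2161, 0.1049]
tcp_rot: [3.141, 0.07, 0.0]
wrist_force: [-0.5, -0.3, -0.6]
width: 0.278
grip_force: 78.6
```

>>> servo_tool --targets '[{"hand": 1,"x": 0.004,"y": -0.003,"z": -0.002,"roll": 0.004},{"hand": 1,"x": 0.008,"y": -0.005,"z": -0.003,"roll": 0.006},{"hand": 1,"x": 0.011,"y": -0.007,"z": -0.004,"roll": 0.009},{"hand": 1,"x": 0.013,"y": -0.008,"z": -0.005,"roll": 0.011},{"hand": 1,"x": 0.015,"y": -0.009,"z": -0.005,"roll": 0.012},{"hand": 1,"x": 0.016,"y": -0.01,"z": -0.006,"roll": 0.013},{"hand": 1,"x": 0.017,"y": -0.011,"z": -0.006,"roll": 0.014},{"hand": 1,"x": 0.017,"y": -0.011,"z": -0.006,"roll": 0.014}]'

```text
time: 18.27
tool_pos: [0.5916, -0.2104, 0.1078]
tcp_rot: [-3.142, -0.002, 0.0]
wrist_force: [0.3, 0.3, -2.0]
width: 0.283
grip_force: 78.6
```

```bash
python3 tilt.py g2; python3 cmp.py g1 g2; python3 -c "
from h import *
st=bot.read_state();print(st['tcp_rot'],tool(st)[0],go(st,(.5925,-.2108,.1085),-90))"
```

```text
18.27 [ 0.5916 -0.2104  0.1078] yaw -89.92 F [ 0.3  0.3 -2. ] 0.283 78.6
45 [257.4 132. ] [  35   63 1002] tool xy @ball h [ 0.0668 -0.0084 -0.0155]
60 [264.7 124.6] [  44   77 2643] tool xy @ball h [ 0.0695 -0.0057 -0.0155]
g2 ball (278.1, 124.6, 42.5, [72, 57, 78, 77, 4836]) (278.8, 124.9, 42.6, [72, 57, 78, 77, 4858]) far rim [(-1, 3, 0.01), (4, 8, 0.11), (14, -2, 0.21), (-2, -11, 0.09)]
[ 3.14158983e+00  2.51180405e-03 -1.27855766e-04] [[ 9.99998718e-01  1.59906461e-03 -8.13940757e-05]
 [ 1.59906446e-03 -9.99998721e-01 -1.88343372e-06]
 [-8.13969834e-05  1.75327693e-06 -9.99999997e-01]] (array([ 0.0019,  0.0008, -0.0015]), np.float64(0.0005))
```

>>> servo_tool --targets '[{"hand": 1,"x": 0,"y": 0,"z": 0,"roll": 0},{"hand": 1,"x": 0,"y": 0,"z": 0,"roll": 0},{"hand": 1,"x": 0,"y": 0,"z": 0,"roll": 0},{"hand": 1,"x": 0,"y": 0,"z": 0,"roll": 0},{"hand": 1,"x": 0,"y": 0,"z": 0,"roll": 0},{"hand": 1,"x": 0,"y": 0,"z": 0,"roll": 0}]'

```text
time: 18.82
tool_pos: [0.5916, -0.2104, 0.1078]
tcp_rot: [-3.142, -0.003, 0.0]
wrist_force: [-0.7, 0.0, -1.3]
width: 0.286
grip_force: 78.6
```

```bash
python3 tilt.py g3; python3 cmp.py g2 g3
python3 - <<'E'
from h import *
T=read_camera("top")[:,:,::-1].astype('uint8').copy();cv2.imwrite("pics/T6.png",T);P=cv2.imread("pics/T5.png");O=cv2.imread("pics/top0.png")
b=lambda i:i[165:225,255:310].astype(int);print("tin/brick diff T5-T6",np.abs(b(T)-b(P)).mean(),np.abs(b(T)-b(P)).max())
ct=cam("top")
for im in(P,T):
    sub=im[165:205,255:310].astype(int);m=((sub.max(2)<75)&(sub[:,:,2]>sub[:,:,0]+6)).astype('uint8');n,l,a,c=cv2.connectedComponentsWithStats(m);i=1+a[1:,4].argmax();print("brick",c[i]+[255,165],a[i],cv2.minAreaRect(np.argwhere(l==i)[:,::-1].astype(np.float32)))
E
```

```text
18.82 [ 0.5916 -0.2104  0.1078] yaw -89.91 F [-0.7  0.  -1.3] 0.286 78.6
45 [256.7 133.1] [ 36  56 910] tool xy @ball h [ 0.0664 -0.0087 -0.0155]
60 [264.2 124.9] [  45   77 2606] tool xy @ball h [ 0.0694 -0.0059 -0.0155]
g3 ball (278.8, 124.9, 42.6, [72, 57, 78, 77, 4858]) (278.8, 124.9, 42.6, [72, 57, 78, 77, 4863]) far rim [(0, 0, 0.97), (0, 0, 0.92), (1, -1, 0.46), (6, 3, 0.07)]
tin/brick diff T5-T6 13.193333333333333 31
brick [282.23880597 177.77238806] [ 12   5  31  17 268] ((27.14999771118164, 12.049999237060547), (29.409177780151367, 10.75174331665039), 18.43494987487793)
brick [282.62323944 177.79577465] [ 12   5  31  17 284] ((27.75, 12.249999046325684), (30.674089431762695, 10.75174331665039), 18.434947967529297)
```

```bash
python3 -c "
from workcell import ticket
print(ticket.finish_job())"
```

```text
the job is handed in; nothing more can be done
None
```

The job is handed in: the brick leans at about 20° against the middle of the tin's taster side. The dish is held level and still, with its free ear pointing to the taster and the ball centred, about 10 cm above the middle of the mat, after about 19 s of the 64 s allowed.

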